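# Clamp a copper tube in the engraving clamp

## Robot

A 6-joint arm with a two-finger parallel gripper is mounted at the origin on the work surface. World frame = base frame: x ahead of the robot, y to its left, z up, the work surface at z = 0. Lengths are in m, angles in rad, forces in N, time in s.
With the tool pointing down it reaches from about 0.325 to 0.925 m from the base axis. Payload 3.1 kg.
Tool frame: the origin (TCP) lies midway between the tips of the shut fingers; the grasp point (between the pads) lies 19 mm behind it; z points along the fingers, y is the line along which they close (so a half turn about z gives the same grasp; the last joint's range is limited). The gripper opens to 85 mm and grips with 20 to 120 N. Pads are 22 mm wide; open, the fingers measure 114 mm over their backs; the gripper's body (76 mm by 85 mm) begins 54 mm behind the grasp point. The pads swing forward as they close: fully open they stand 13 mm farther back than shut.
Start: joints at [1.015, 0.217, 1.613, -0, 1.311, -0.112], TCP at [0.268, 0.564, 0.231] pointing down, gripper open.
Joint ranges: [-2.75, 2.75], [-0.78, 2.1], [0.31, 2.55], [-1.13, 4.27], [0.13, 2.63], [-2.58, 2.58]. Speed limits (rad/s): [2.79, 2.79, 3.14, 3.14, 3.14, 3.14].

## Interface

Orientations are given as a rotation vector (axis times angle).
In Python, from plant import manip gives the robot as it stands.
- The arm moves only by the tool carry_out, never from a script. Its argument "series" is a list of rows, each an object with "delta_pos": the shift along the tool's x, y, z in units of 30 mm (1.0 is 30 mm), a list of three; "yaw": the turn about the tool's z in units of 5 degrees (1.0 is 5 degrees). A call has 1 to 8 rows; each row shifts and turns the commanded pose from where the row before left it, along the tool's axes as they then stand; what a row does not reach is not made up. A row lasts 1/12 s, in which the tool goes at most 41.7 mm and 7.16 degrees, less where a joint would pass 70% of its speed; a pose out of reach is approached as far as the arm can. A call is refused whole if a number of a shift passes 1 or a number of a turn 1, either way. A call with a gripper value outside its range is refused whole. "jaw" is the finger opening in mm, from 0 to 85.4, set as the call begins (left out, the last holds). The fingers move at their own pace and stop on an object; "newtons" is the grip in N (left out, the last holds). Time passes only in rows, so rows that do not move let the fingers close. It gives the time, the measured TCP pose, the force, the opening and the grip force at its end, in the units of the state.
- manip.state(): the state, without advancing time (a new reading comes with each control period).
- manip.camera(name): name is "scene" or "side" or "wrist"; returns a dict with "img" (420x560x3 uint8, red, green, blue), "range_z" (420x560 float32, m along the optical axis (not along the pixel's ray), 0 where there is no reading), "vertical_fov" (degrees; the focal length in pixels is half the picture's height over the tangent of half this angle, whatever the lens; pixels are square), "cx", "cy" (the principal point, pixels), "rvec" (rotation vector, rad) and "tvec" (3), from world to camera coordinates, as OpenCV has them; the wrist camera has in their place "hand_eye" (4x4, takes a point from camera to tool coordinates, whose origin is the TCP and whose axes are the flange's). Camera axes: x right, y down, z forward; pixel columns grow to the right and rows downward; lengths in m; the calibration is good to about 2 mm. A picture is of the moment at which its call begins: read the wrist's pose just before it.
- manip.close_job(): hands the job in; it is judged then, once.
Trained networks look in the newest picture that a camera, given by its name, has taken for a name from the list of things; names that differ only in an ending like _2 or _b are one class to them, and where a whole thing is asked for, a point or a joint stands for the part that bears it (a point fixed in the world has none). Each returns a list of dicts, best first, with "confidence" (0 to 1); they miss things now and then, are a little off and sometimes report something else, mostly with a low value. They report only what shows in the picture. A call takes as long as a camera call. They do not tell look-alikes from the thing itself.
- manip.boxes_of(camera, query): "centre" ([column, row] as shares, 0 to 1, of the picture: columns of its width, rows of its height, amid what is visible of it).
The state is a dict: "clock": time; "qpos": joint angles; "dq": joint speeds; "effort": joint torques, N m; "tcp_pos": TCP position; "tool_rot": TCP orientation; "ft_force": force on the tool from outside, world axes, zero at the start; "ft_torque": the same for the moment, N m; "width": finger opening in m; "finger_force": force on a finger pad.
Only numpy, scipy, OpenCV 4.12 (cv2) and the standard library are available. Lean on these libraries where they do the work, as an engineer would, in place of code of your own. Each camera call takes 0.05 s, during which the arm holds its last target. There are 200 camera calls.

## Task

Clamp the copper tube: swing the clamp's hinged half over the tube and press it down firmly so that it stays down, then swing the T-headed bolt up into the slot at its end, finding the slot by feel, and push it on until its cross-head drops into the seat and holds the hinged half closed. Work with gentle force: 10 to 15 N is plenty, and never push with more than 30 N. Leave the tube where it lies and do not disturb the other things.

Things in the scene. Friction and masses are not known exactly. Their poses are not given: they have to be found in the camera images.
- clamp: Tube clamp screwed to the bench: dark steel bed 110 x 190 x 12 mm (x, y, z), wooden V cradle. Origin: centre of the bed's underside, z up. The tube lies along its x at y 0, z 75 mm. The hinged half turns about a pin at y +50, z 80; the swing bolt about a pin at y -56, z 14 (mm, both pins along x). Hinge cheeks at x +-34 reach z 86 mm.
- strap_pin (a point): Middle of the hinged half's pin, fixed on the clamp (axes as the clamp's). The half is a dark steel strap 44 mm wide along x, 7 mm thick, half-round, when closed of outer radius 40 mm about the tube's axis (crown at z 115 mm), with a slotted lug at its free end (see seat).
- strap_hinge (a joint): Angle of the hinged half: 0 = closed, home; grows as it opens up and to +y; 1.57 = the strap stands up; starts 1.4 to 1.95; range -0.035 to 2.2. Stiff (0.2 N m): stays where left. A rubber liner under the crown (4.5 N/mm) meets the tube at about 0.06: left there it is too high for the bolt. Pressed to 0.015 or lower and let go, it springs back to 0.015 to 0.035: low enough.
- strap: The hinged half itself; origin on its pin's middle, fixed to the strap, axes as the clamp's when closed.
- shoulder (a point): Where to press the closed hinged half: on the outer side of its arch, 73 mm from its pin in y, z 107 mm when closed (fixed on the clamp, axes as the clamp's). Some 13 N downward there (the fingertips, shut, straight down) brings it to 0.015 or lower. Above it all is free.
- seat (a point): Bolt's seat on the closed lug, lug in mid play: clamp y -56, z 90 mm (fixed on the clamp, axes as the clamp's). The lug, a bright steel plate 44 mm wide, floats sideways on the strap: its slot is centred anywhere from x -9 to +9 mm, which is not measured. Slot 12 mm wide, open at y -83, closed at y -52. Beside it ramps rise 9 mm from y -78 to a crest at y -62, then drop 2 mm to the seat.
- bolt_pin (a point): Middle of the swing bolt's pin, fixed on the clamp (axes as the clamp's). The bolt: square steel shank 8 x 8 mm, steel cross-head 14 mm thick, 34 mm long along x, centred 83 mm from the pin, a brass ball knob on top. It slides sideways along the pin, +-14 mm from the clamp's x = 0, against about 1 N.
- bolt_hinge (a joint): Angle of the bolt: 0 = upright, home in the slot; grows as it leans out to -y; starts 0.6 to 0.95 and stays where left (0.1 N m). Beside the slot the shank stops against the lug's end at about 0.45: shift it along x and try again. In the slot its head rides up the ramp, over the crest and drops into the seat with 5 to 15 N at the knob, drawing the hinged half down to 0.
- bolt: The swing bolt itself; origin on its pin, z along the shank to the knob, x along the clamp's x.
- knob (a point): Centre of the brass ball knob on the bolt's end, 24 mm across, 104 mm from the bolt's pin. z along the bolt's axis, x along the clamp's x. A pinch on it slips under load; it is pushed surely from behind (-y), e.g. nested between fingertips about 20 mm apart.
- tube: Copper tube 56 mm outside, 180 mm long, 0.3 to 0.55 kg, loose in the cradle. Origin at its middle, x along it.
- copper_bowl: copper bowl, 100 mm across, 42 mm high, standing about 170 mm from the clamp off the tube's -x end; bystander
- graver: graver with a wooden handle, 150 mm long, lying on the table about 140 mm from the clamp off the tube's +x end; bystander
- brass_cup: brass cup, 72 mm across, 95 mm high; bystander
- hammer: hammer with a wooden handle, 260 mm long, lying; bystander
- jewel_box: dark wooden inlaid box 85 x 90 x 60 mm; bystander
- copper_jug: copper pot, 84 mm across, 85 mm high; bystander
- lidded_box: dark wooden inlaid box 100 x 80 x 50 mm; bystander
Not all that is in view belongs to the job. What is shaped like the tube but pink is not meant. What is shaped like the clamp but blue is not meant.

How it is judged:
On the way, in this order (a step that is already met when the one before it is completed fails the run):
1. the hinged half is pressed down on the tube and the bolt is still out (value of joint strap_hinge below 0.045 rad and value of joint bolt_hinge above 0.3 rad), for 0.2 s.
2. the bolt stands home in the slot (value of joint strap_hinge below 0.02 rad and value of joint bolt_hinge below 0.05 rad), for 0.2 s.
At the end, for the whole second after the job is handed in: Hinged half home (strap_hinge within 0.02 rad of 0), swing bolt upright in the slot (bolt_hinge below 0.05 rad), tube at rest in the cradle (less than 15 mm from where it lay, axis below 79 mm above the bench) (all of step 2 and value of joint strap_hinge above -0.02 rad and z of tube in the frame of clamp below 0.079 m and distance of tube from where it was at the start of the episode below 0.015 m and linear speed of tube below 0.02 m/s); the robot touches nothing.
It fails at once if the hinged half is pressed with more than 35 N by the robot, or with more than 50 N by the bolt (contact force between any of the arm, the fingers and strap above 35 N or contact force between bolt and strap above 50 N).
It fails at once if a bystander is moved by more than 30 mm (distance of any of copper_bowl, graver, brass_cup, hammer, jewel_box, copper_jug, lidded_box from where it was at the start of the episode above 0.03 m).
It also fails if it takes over 64 s, if anything falls off the work surface, if the arm or the gripper's body presses on something with over 40 N, if the wrist force passes 120 N, or if a joint passes its speed limit or range.

## Working session

There is one attempt and no reset: what is moved stays moved. The work goes in short steps, Python scripts to look and compute and a tool call to move; the robot and the scene stay as the last step left them, time stands still between calls to the robot, and variables do not carry over. Pictures are saved under pics/ and viewed, at most 10 in all, crops included, and the job is handed in when it is done.

Besides the shell and the picture viewer there is one more tool, called after "Call:" as a command line: name --argument value ..., lists and objects as JSON in quotes. carry_out: Moves the arm, as the interface text tells. Its arguments: {"type":"object","properties":{"series":{"type":"array"},"jaw":{"type":"number"},"newtons":{"type":"number"}},"required":["series"]}

```bash
mkdir -p pics; ls; cat > h.py <<'E'
import numpy as np, cv2
from scipy.spatial.transform import Rotation as R
from plant import manip
def cam(n,save=None):
    s=manip.state(); c=manip.camera(n)
    c['f']=210/np.tan(np.radians(c['vertical_fov'])/2)
    if 'hand_eye' in c:
        T=np.eye(4);T[:3,:3]=R.from_rotvec(s['tool_rot']).as_matrix();T[:3,3]=s['tcp_pos']
        c['T']=T@np.array(c['hand_eye'])
    else:
        T=np.eye(4);T[:3,:3]=R.from_rotvec(np.ravel(c['rvec'])).as_matrix();T[:3,3]=np.ravel(c['tvec'])
        c['T']=np.linalg.inv(T)
    if save: cv2.imwrite('pics/'+save,c['img'][:,:,::-1])
    return c
def cloud(c):
    v,u=np.mgrid[:420,:560]; z=c['range_z']
    P=np.stack([(u-c['cx'])/c['f']*z,(v-c['cy'])/c['f']*z,z],-1)
    return P@c['T'][:3,:3].T+c['T'][:3,3]
def proj(c,p):
    q=(np.atleast_2d(p)-c['T'][:3,3])@c['T'][:3,:3]
    return q[:,:2]/q[:,2:]*c['f']+[c['cx'],c['cy']]
E
python3 - <<'E'
from h import *
s=manip.state();print({k:np.round(v,3) for k,v in s.items()})
for n in('scene','side','wrist'):
    c=cam(n,n+'1.png');P=cloud(c)
    print(n,c['T'][:3].round(3).tolist())
    for q in('clamp','strap','bolt','knob','tube'):
        for b in manip.boxes_of(n,q)[:3]:
            u,v=b['centre'][0]*560,b['centre'][1]*420
            print(q,round(b['confidence'],2),int(u),int(v),P[int(v),int(u)].round(3))
a=cv2.imread('pics/scene1.png');b=cv2.imread('pics/side1.png')
E
```

```text
pics
{'clock': np.float64(0.0), 'qpos': array([ 1.015,  0.218,  1.615, -0.   ,  1.311, -0.112]), 'dq': array([-0.002,  0.001, -0.001,  0.   ,  0.001, -0.   ]), 'effort': array([-0.0000e+00, -3.9684e+01, -3.0386e+01, -0.0000e+00,  9.0000e-03,
        0.0000e+00]), 'tcp_pos': array([0.268, 0.564, 0.23 ]), 'tool_rot': array([-0.691, -3.064,  0.004]), 'ft_force': array([0.825, 0.67 , 0.42 ]), 'ft_torque': array([0.013, 0.019, 0.01 ]), 'finger_force': np.float64(0.0), 'width': np.float64(0.086)}
scene [[0.304, 0.743, -0.596, 1.192], [0.953, -0.239, 0.189, -0.241], [-0.002, -0.625, -0.78, 1.011]]
clamp 0.73 171 177 [ 0.232 -0.288  0.042]
strap 0.87 346 188 [0.543 0.164 0.168]
strap 0.58 167 164 [ 0.247 -0.287  0.115]
bolt 0.68 150 162 [ 0.231 -0.335  0.122]
bolt 0.47 276 222 [ 0.536 -0.033  0.087]
bolt 0.25 316 218 [0.554 0.079 0.082]
knob 0.52 153 167 [ 0.221 -0.332  0.09 ]
knob 0.45 282 221 [ 0.532 -0.014  0.078]
tube 0.89 263 281 [ 0.684 -0.116  0.053]
tube 0.84 246 191 [ 0.365 -0.076  0.045]
tube 0.65 320 212 [0.551 0.091 0.1  ]
side [[0.746, -0.482, 0.46, -0.013], [-0.666, -0.553, 0.501, -0.584], [0.013, -0.68, -0.733, 0.884]]
clamp 0.93 266 349 [ 0.205 -0.316  0.094]
clamp 0.83 254 191 [0.493 0.076 0.065]
strap 0.96 239 149 [0.528 0.184 0.135]
strap 0.81 265 332 [ 0.222 -0.292  0.109]
bolt 0.58 272 347 [ 0.207 -0.332  0.127]
knob 0.69 273 346 [ 0.209 -0.332  0.129]
knob 0.34 444 305 [ 0.588 -0.496  0.061]
knob 0.29 237 147 [0.506 0.163 0.167]
tube 0.79 338 205 [ 0.648 -0.114  0.05 ]
tube 0.74 252 177 [0.501 0.093 0.104]
tube 0.74 247 255 [ 0.339 -0.083  0.054]
wrist [[0.43, 0.867, 0.252, 0.204], [0.903, -0.414, -0.119, 0.594], [0.001, 0.279, -0.96, 0.374]]
clamp 0.78 97 414 [0.474 0.167 0.011]
```

View pics/scene1.png

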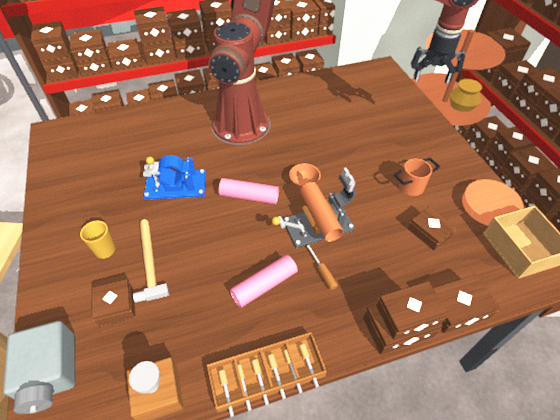

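View pics/side1.png

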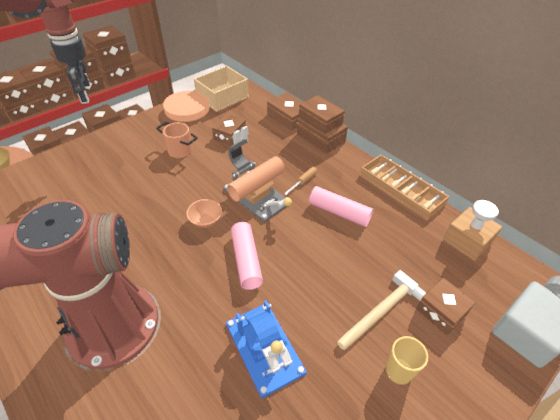

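The scene picture shows the dark clamp with the copper tube at (320,212), its strap standing up at (347,185) and the brass knob at (277,221). In the side picture they are at (257,180), (239,150) and (288,202). The blue clamp and the pink tubes are decoys.

```bash
python3 - <<'E'
from h import *
Ps=[];Cs=[]
for n in('scene','side'):
    c=cam(n);P=cloud(c).reshape(-1,3);h=c['img'].reshape(-1,3)
    m=(c['range_z'].ravel()>0)&(np.hypot(P[:,0]-.54,P[:,1]-.09)<.2)&(P[:,2]>-.02)&(P[:,2]<.3)
    P=P[m];h=h[m];hsv=cv2.cvtColor(h[None],cv2.COLOR_RGB2HSV)[0].astype(int)
    r=np.hypot(*(P[:,:2]-[.54,.09]).T)
    t=(hsv[:,1]>110)&(hsv[:,0]<14)&(P[:,2]>.075)&(P[:,2]<.125)&(r<.12)
    T=P[t];T=T[T[:,2]>.09]; mu=T.mean(0); d=np.linalg.svd(T-mu)[2][0]
    k=(hsv[:,0]>18)&(hsv[:,0]<32)&(hsv[:,1]>140)&(P[:,2]>.05)
    g=(hsv[:,1]<90)&(P[:,2]>.006)&(P[:,2]<.018)
    print(n,'tube',len(T),mu.round(4),d.round(3),T.min(0).round(3),T.max(0).round(3))
    print(' knob',k.sum(),np.median(P[k],0).round(4),P[k].max(0).round(3),P[k].min(0).round(3))
    rect=cv2.minAreaRect(P[g][:,:2].astype(np.float32)*1000);print(' bed',g.sum(),rect,np.median(P[g,2]).round(4))
    s=(hsv[:,1]<90)&(P[:,2]>.125);
    S=P[s];print(' strap',s.sum(),S.mean(0).round(4),S.min(0).round(3),S.max(0).round(3))
    np.savez(n,P=P,h=h)
E
```

```text
scene tube 633 [0.5336 0.0975 0.0985] [0.999 0.042 0.001] [0.436 0.075 0.09 ] [0.618 0.179 0.122]
 knob 44 [ 0.5316 -0.0341  0.0879] [ 0.539 -0.023  0.095] [ 0.523 -0.044  0.074]
 bed 873 ((512.2509765625, 101.46452331542969), (287.21258544921875, 190.7600555419922), 2.6558353900909424) 0.0122
 strap 255 [0.533  0.1696 0.1818] [0.498 0.16  0.126] [0.554 0.194 0.216]
side tube 221 [0.5285 0.0873 0.0952] [-0.994 -0.105 -0.009] [0.437 0.076 0.09 ] [0.619 0.183 0.124]
  return _methods._mean(a, axis=axis, dtype=dtype,
  ret = um.true_divide(
Traceback (most recent call last):
ValueError: zero-size array to reduction operation maximum which has no identity
```

Call:
carry_out --series '[{"delta_pos": [0,0,-1],"yaw": 1},{"delta_pos": [0,0,-1],"yaw": 1},{"delta_pos": [0,0,-1],"yaw": 1},{"delta_pos": [0,0,-0.6],"yaw": 1},{"delta_pos": [0,0,0],"yaw": 1},{"delta_pos": [0,0,0],"yaw": 1},{"delta_pos": [0,0,0],"yaw": 1},{"delta_pos": [0,0,0],"yaw": 1}]' --jaw 0

```text
clock: 1.67
tcp_pos: [0.2684, 0.5645, 0.3396]
tool_rot: [-1.704, -2.64, -0.001]
ft_force: [0.1, -0.1, -1.0]
width: 0.0001
finger_force: 0.0
```

Call:
carry_out --series '[{"delta_pos": [0,0,0],"yaw": 1},{"delta_pos": [0,0,0],"yaw": 1},{"delta_pos": [0,0,0],"yaw": 1},{"delta_pos": [0,0,0],"yaw": 1},{"delta_pos": [-0.8,0.5,0],"yaw": 0.4},{"delta_pos": [-1,0.6,0],"yaw": 0},{"delta_pos": [-1,0.6,0],"yaw": 0},{"delta_pos": [-1,0.6,0],"yaw": 0}]'

```text
clock: 2.33
tcp_pos: [0.3436, 0.4532, 0.3392]
tool_rot: [2.17, 2.272, 0.0]
ft_force: [0.6, 0.1, 0.5]
width: -0.0002
finger_force: 0.0
```

Call:
carry_out --series '[{"delta_pos": [-1,0.6,0],"yaw": 0},{"delta_pos": [-1,0.6,0],"yaw": 0},{"delta_pos": [-1,0.6,0],"yaw": 0},{"delta_pos": [-1,0.6,0],"yaw": 0},{"delta_pos": [-1,0.6,0],"yaw": 0},{"delta_pos": [-1,0.6,0],"yaw": 0},{"delta_pos": [-1,0.6,0],"yaw": 0},{"delta_pos": [-1,0.6,0],"yaw": 0}]'

```text
clock: 3.0
tcp_pos: [0.4985, 0.2194, 0.3396]
tool_rot: [2.171, 2.271, 0.001]
ft_force: [0.2, 0.3, -0.1]
width: -0.0002
finger_force: 0.0
```

```bash
python3 - <<'E'
from h import *
c=cam('wrist','w1.png');np.savez('w1',P=cloud(c),h=c['img']);print(c['T'].round(3))
E
```

```text
[[ 0.999  0.042  0.014  0.495]
 [ 0.044 -0.96  -0.277  0.29 ]
 [ 0.002  0.278 -0.961  0.483]
 [ 0.     0.     0.     1.   ]]
```

Call:
carry_out --series '[{"delta_pos": [-1,0.3,0],"yaw": 0},{"delta_pos": [-1,0.3,0],"yaw": 0},{"delta_pos": [-1,0.3,0],"yaw": 0},{"delta_pos": [-0.5,0,0],"yaw": 0},{"delta_pos": [0,0,0],"yaw": 0}]'

```text
clock: 3.47
tcp_pos: [0.53, 0.1144, 0.3392]
tool_rot: [2.175, 2.265, -0.002]
ft_force: [-0.2, 1.1, -0.7]
width: -0.0
finger_force: 0.0
```

```bash
python3 - <<'E'
from h import *
c=cam('wrist','w2.png');P=cloud(c);np.savez('w2',P=P,h=c['img'])
for q in('clamp','strap','knob','bolt','tube'):
    for b in manip.boxes_of('wrist',q)[:2]:
        u,v=b['centre'][0]*560,b['centre'][1]*420
        print(q,round(b['confidence'],2),int(u),int(v),P[int(v),int(u)].round(3))
P=P.reshape(-1,3);h=c['img'].reshape(-1,3)
hsv=cv2.cvtColor(h[None],cv2.COLOR_RGB2HSV)[0].astype(int)
near=np.abs(P[:,0]-.53)<.11
k=(hsv[:,0]>18)&(hsv[:,0]<32)&(hsv[:,1]>140)&(P[:,2]>.05)&near
if k.any(): print('knob',k.sum(),P[k].min(0).round(4),P[k].max(0).round(4))
t=(hsv[:,1]>110)&(hsv[:,0]<14)&(P[:,2]>.085)&(P[:,2]<.11)&near
T=P[t]
print('tube',len(T),T.min(0).round(4),T.max(0).round(4))
# fit axis: y = a + b*(x-.53), z0, r=.028
from scipy.optimize import least_squares
f=lambda p:np.hypot(T[:,1]-p[0]-p[1]*(T[:,0]-.53),T[:,2]-p[2])-.028
print(least_squares(f,[.097,.042,.075],loss='soft_l1',f_scale=.002).x.round(4))
g=(hsv[:,1]<90)&(P[:,2]>.008)&(P[:,2]<.017)&near
print('bed',g.sum(),cv2.minAreaRect(P[g][:,:2].astype(np.float32)*1000),np.median(P[g,2]))
E
```

```text
clamp 0.68 94 330 [ 0.217 -0.192  0.013]
clamp 0.61 275 144 [0.522 0.145 0.063]
strap 0.62 276 120 [0.524 0.178 0.18 ]
knob 0.58 270 225 [0.527 0.185 0.482]
knob 0.32 274 123 [0.522 0.176 0.206]
bolt 0.61 272 225 [0.521 0.024 0.04 ]
tube 0.65 161 266 [ 0.359 -0.041  0.056]
tube 0.58 275 177 [0.524 0.109 0.101]
tube 2778 [0.4365 0.0751 0.085 ] [0.6176 0.1347 0.105 ]
[0.1047 0.0437 0.075 ]
bed 2640 ((554.0723876953125, 74.93780517578125), (168.61280822753906, 251.2724151611328), 2.611339807510376) 0.01235874871441306
```

View pics/w2.png

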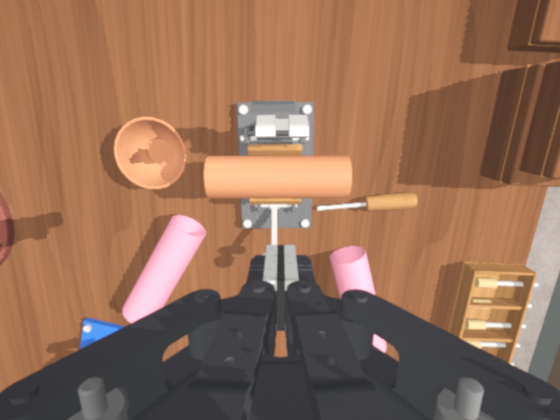

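The wrist picture shows the clamp bed at columns 238–313, rows 101–228. The tube is at (278,177), the strap stands at (282,125), the bolt shank is at (273,222), and the fingers hide the knob.

```bash
cat >> h.py <<'E'
A=0.0437
def toC(P,O): # world -> clamp
    c,s=np.cos(A),np.sin(A); d=np.asarray(P)-np.r_[O,0]
    return np.stack([c*d[...,0]+s*d[...,1],-s*d[...,0]+c*d[...,1],d[...,2]],-1)
E
python3 - <<'E'
from h import *
O=np.array([.53,.1047])
for f in('w1','w2','scene','side'):
    d=np.load(f+'.npz');P=toC(d['P'].reshape(-1,3),O);h=d['h'].reshape(-1,3)
    hsv=cv2.cvtColor(h[None],cv2.COLOR_RGB2HSV)[0].astype(int)
    g=(hsv[:,1]<110)&(P[:,2]>.008)&(P[:,2]<.016)&(abs(P[:,0])<.075)&(abs(P[:,1])<.11)
    print(f,'bed',g.sum(),np.percentile(P[g],[0.5,99.5],axis=0).round(4)[:,:2].tolist())
    s=(hsv[:,1]<110)&(P[:,2]>.12)&(abs(P[:,0])<.04)&(P[:,1]>0.02)&(P[:,1]<.11)&(P[:,2]<.23)
    if s.any(): print(' strap',s.sum(),np.percentile(P[s],[1,50,99],axis=0).round(4).tolist())
    for z in np.arange(.12,.22,.01):
        q=s&(abs(P[:,2]-z)<.005)
        if q.sum()>3: print('   z%.2f'%z,P[q].min(0).round(3)[:2],P[q].max(0).round(3)[:2])
    k=(hsv[:,0]>18)&(hsv[:,0]<32)&(hsv[:,1]>140)&(P[:,2]>.05)&(abs(P[:,0])<.04)&(P[:,1]<-.08)&(P[:,1]>-.16)
    if k.any(): print(' knob',k.sum(),np.percentile(P[k],[1,50,99],axis=0).round(4).tolist())
    b=(hsv[:,1]<90)&(P[:,2]>.025)&(P[:,2]<.12)&(abs(P[:,0])<.04)&(P[:,1]<-.06)&(P[:,1]>-.14)
    if b.any(): print(' bolt',b.sum(),np.percentile(P[b],[1,50,99],axis=0).round(4).tolist())
c=cam('side');x=cv2.resize(c['img'][110:230,170:330],(800,600),interpolation=cv2.INTER_CUBIC);cv2.imwrite('pics/sc.png',x[:,:,::-1])
E
```

```text
w1 bed 2085 [[-0.0614, -0.0842], [0.0479, 0.095]]
 strap 2361 [[-0.0288, 0.061, 0.126], [-0.0042, 0.0753, 0.1665], [0.0232, 0.0926, 0.2134]]
   z0.13 [-0.028  0.092] [0.015 0.093]
   z0.14 [-0.028  0.089] [0.015 0.093]
   z0.15 [-0.029  0.083] [0.015 0.091]
   z0.16 [-0.031  0.062] [0.024 0.085]
   z0.17 [-0.032  0.061] [0.024 0.075]
   z0.18 [-0.031  0.06 ] [0.023 0.076]
   z0.19 [-0.02   0.059] [0.024 0.078]
   z0.20 [-0.02   0.061] [0.024 0.077]
   z0.21 [-0.02   0.062] [0.024 0.073]
w2 bed 2443 [[-0.0612, -0.0935], [0.0657, 0.0946]]
 strap 1944 [[-0.0287, 0.0593, 0.1368], [-0.0033, 0.0737, 0.1804], [0.0233, 0.0926, 0.2136]]
   z0.13 [-0.015  0.093] [0.003 0.093]
   z0.14 [-0.028  0.089] [0.015 0.093]
   z0.15 [-0.029  0.083] [0.015 0.09 ]
   z0.16 [-0.029  0.066] [0.015 0.085]
   z0.17 [-0.032  0.059] [0.008 0.074]
   z0.18 [-0.031  0.061] [0.008 0.074]
   z0.19 [-0.02   0.076] [0.023 0.078]
   z0.20 [-0.02   0.059] [0.024 0.076]
   z0.21 [-0.02   0.061] [0.024 0.073]
 bolt 177 [[-0.025, -0.113, 0.0253], [-0.0092, -0.0837, 0.0423], [-0.0062, -0.0621, 0.0689]]
scene bed 762 [[-0.0
[... 247 characters left out ...]
[0.008 0.08 ] [0.015 0.086]
   z0.16 [0.007 0.057] [0.024 0.079]
   z0.17 [-0.029  0.056] [0.025 0.072]
   z0.18 [-0.026  0.056] [0.027 0.074]
   z0.19 [-0.016  0.056] [0.025 0.076]
   z0.20 [-0.019  0.056] [0.025 0.072]
   z0.21 [-0.022  0.058] [0.026 0.069]
 knob 44 [[-0.0131, -0.148, 0.0744], [-0.0046, -0.1389, 0.0879], [0.0025, -0.1278, 0.0948]]
 bolt 103 [[-0.0284, -0.1275, 0.0252], [-0.0072, -0.1083, 0.0592], [0.0077, -0.0629, 0.077]]Traceback (most recent call last):
  File "<stdin>", line 4, in <module>
    fid = stack.enter_context(open(os.fspath(file), "rb"))
                              ~~~~^^^^^^^^^^^^^^^^^^^^^^^
FileNotFoundError: [Errno 2] No such file or directory: 'side.npz'
```

Origin of the clamp is about (0.523, 0.104), yaw 0.044, and the strap stands at about 1.73 rad. The lug is offset about +9 mm in x and the bolt is near x -2. Tool x is clamp +y and tool y is clamp +x, so I'll go behind the strap.

Call:
carry_out --series '[{"delta_pos": [1,-0.24,0.5],"yaw": 0},{"delta_pos": [1,0,0.5],"yaw": 0},{"delta_pos": [1,0,0.5],"yaw": 0},{"delta_pos": [1,0,0.5],"yaw": 0},{"delta_pos": [0,0,0.95],"yaw": 0},{"delta_pos": [0,0,0.95],"yaw": 0},{"delta_pos": [0,0,0.95],"yaw": 0},{"delta_pos": [0,0,0.95],"yaw": 0}]' --jaw 0

```text
clock: 4.43
tcp_pos: [0.5164, 0.2384, 0.1643]
tool_rot: [2.168, 2.273, 0.001]
ft_force: [0.6, -0.1, -0.2]
width: -0.0002
finger_force: 0.0
```

Call:
carry_out --series '[{"delta_pos": [-0.5,0,0],"yaw": 0},{"delta_pos": [-0.5,0,0],"yaw": 0},{"delta_pos": [-0.4,0,0],"yaw": 0},{"delta_pos": [-0.4,0,0],"yaw": 0},{"delta_pos": [-0.3,0,0],"yaw": 0}]'

```text
clock: 4.85
tcp_pos: [0.52, 0.1742, 0.1663]
tool_rot: [-2.17, -2.271, -0.003]
ft_force: [-1.2, 2.4, 1.2]
width: -0.0001
finger_force: 1.3
```

Call:
carry_out --series '[{"delta_pos": [-0.4,0,0],"yaw": 0},{"delta_pos": [-0.3,0,0],"yaw": 0},{"delta_pos": [-0.3,0,0.05],"yaw": 0},{"delta_pos": [-0.27,0,0.08],"yaw": 0},{"delta_pos": [-0.27,0,0.12],"yaw": 0},{"delta_pos": [-0.26,0,0.12],"yaw": 0},{"delta_pos": [-0.24,0,0.13],"yaw": 0},{"delta_pos": [-0.23,0,0.14],"yaw": 0}]'

```text
clock: 5.52
tcp_pos: [0.5238, 0.1029, 0.1479]
tool_rot: [2.167, 2.268, -0.003]
ft_force: [-3.0, -3.2, 8.9]
width: 0.0004
finger_force: 4.3
```

```bash
cat > look.py <<'E'
from h import *
import sys
O=np.array([.5233,.1044])
s=manip.state();print('t',s['clock'],'C',toC(s['tcp_pos'],O).round(4),'F',s['ft_force'].round(1))
if len(sys.argv)>1:
    c=cam('scene');a=cv2.resize(c['img'][160:250,250:370],(800,600),interpolation=cv2.INTER_CUBIC)
    cv2.imwrite('pics/'+sys.argv[1],a[:,:,::-1])
E
python3 look.py a1.png
```

```text
t 5.5167 C [ 0.0004 -0.0015  0.1479] F [-3.  -3.2  8.9]
```

View pics/a1.png

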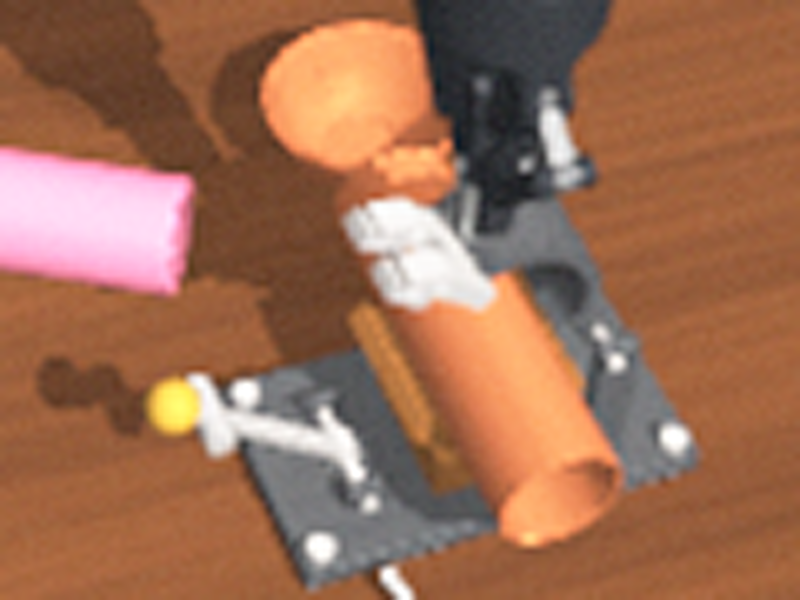

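The picture shows the strap half closed over the tube, with the lug at (420,260) and the fingertips behind it. The bolt leans out and its knob is at (175,405). I continue down.

Call:
carry_out --series '[{"delta_pos": [-0.1,0,0.12],"yaw": 0},{"delta_pos": [-0.1,0,0.13],"yaw": 0},{"delta_pos": [-0.1,0,0.13],"yaw": 0},{"delta_pos": [-0.1,0,0.13],"yaw": 0},{"delta_pos": [-0.1,0,0.13],"yaw": 0},{"delta_pos": [-0.08,0,0.13],"yaw": 0},{"delta_pos": [-0.08,0,0.13],"yaw": 0},{"delta_pos": [-0.08,0,0.13],"yaw": 0}]'

```text
clock: 6.23
tcp_pos: [0.5251, 0.0753, 0.1174]
tool_rot: [2.159, 2.265, -0.017]
ft_force: [-4.3, -17.5, 11.3]
width: 0.0002
finger_force: 9.7
```

```bash
python3 look.py
```

```text
t 6.2333 C [ 0.0006 -0.0291  0.1174] F [ -4.3 -17.5  11.3]
```

Call:
carry_out --series '[{"delta_pos": [0,0,-0.2],"yaw": 0},{"delta_pos": [0.1,0,-0.1],"yaw": 0},{"delta_pos": [0.1,0,0],"yaw": 0},{"delta_pos": [0,0,0],"yaw": 0}]'

```text
clock: 6.57
tcp_pos: [0.5234, 0.09, 0.1239]
tool_rot: [-2.17, -2.271, -0.0]
ft_force: [0.5, 0.5, -0.1]
width: 0.0005
finger_force: 0.0
```

```bash
python3 look.py a2.png
```

```text
t 6.5667 C [-0.0006 -0.0143  0.1239] F [ 0.5  0.5 -0.1]
```

View pics/a2.png

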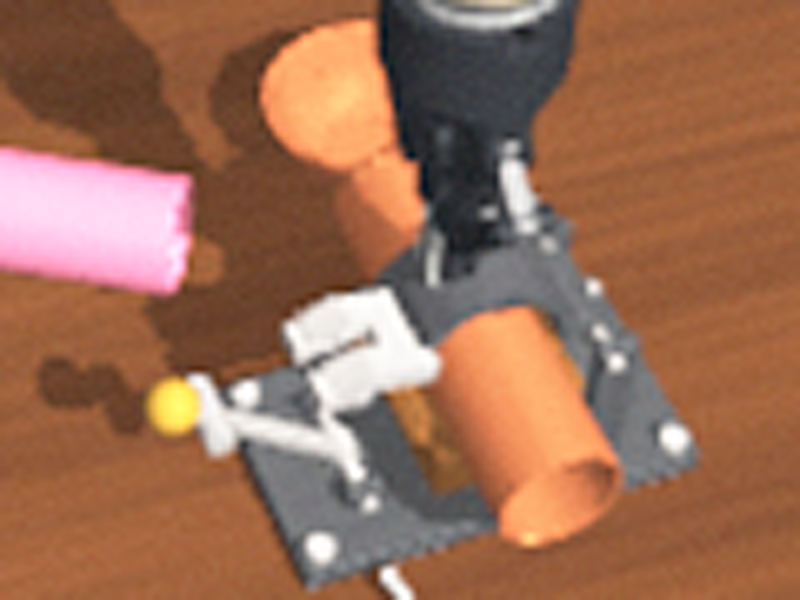

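The picture shows the strap nearly closed, with the lug at (360,345) and the bolt still out. I press at the shoulder in small steps.

Call:
carry_out --series '[{"delta_pos": [-0.22,0,0],"yaw": 0},{"delta_pos": [0,0,0.15],"yaw": 0},{"delta_pos": [0,0,0.15],"yaw": 0},{"delta_pos": [0,0,0],"yaw": 0}]'

```text
clock: 6.95
tcp_pos: [0.5241, 0.0812, 0.1147]
tool_rot: [2.168, 2.27, -0.004]
ft_force: [-0.3, -5.2, 3.1]
width: 0.0001
finger_force: 2.3
```

Call:
carry_out --series '[{"delta_pos": [0,0,0.07],"yaw": 0},{"delta_pos": [0,0,0],"yaw": 0}]'

```text
clock: 7.12
tcp_pos: [0.5242, 0.0807, 0.1135]
tool_rot: [2.167, 2.27, -0.006]
ft_force: [-0.6, -6.3, 4.2]
width: -0.0002
finger_force: 3.5
```

Call:
carry_out --series '[{"delta_pos": [0,0,0.07],"yaw": 0},{"delta_pos": [0,0,0],"yaw": 0}]'

```text
clock: 7.28
tcp_pos: [0.5243, 0.0801, 0.1122]
tool_rot: [2.166, 2.27, -0.007]
ft_force: [-2.7, -8.7, 9.3]
width: 0.0002
finger_force: 5.7
```

Call:
carry_out --series '[{"delta_pos": [0,0,0.07],"yaw": 0},{"delta_pos": [0,0,0],"yaw": 0}]'

```text
clock: 7.45
tcp_pos: [0.5244, 0.0796, 0.1109]
tool_rot: [2.165, 2.269, -0.009]
ft_force: [-4.6, -9.6, 12.9]
width: -0.0003
finger_force: 8.0
```

Call:
carry_out --series '[{"delta_pos": [0,0,0.06],"yaw": 0},{"delta_pos": [0,0,0],"yaw": 0}]'

```text
clock: 7.62
tcp_pos: [0.5245, 0.0792, 0.1099]
tool_rot: [2.165, 2.269, -0.01]
ft_force: [-6.8, -12.3, 16.5]
width: 0.0
finger_force: 10.1
```

Call:
carry_out --series '[{"delta_pos": [-0.12,0,0],"yaw": 0},{"delta_pos": [0,0,0],"yaw": 0}]'

```text
clock: 7.78
tcp_pos: [0.5249, 0.0783, 0.1096]
tool_rot: [2.17, 2.27, -0.001]
ft_force: [-4.6, -5.0, 14.6]
width: -0.0002
finger_force: 7.0
```

```bash
python3 look.py
```

```text
t 7.7833 C [ 0.0004 -0.0261  0.1096] F [-4.6 -5.  14.6]
```

Call:
carry_out --series '[{"delta_pos": [-0.06,0,0.06],"yaw": 0},{"delta_pos": [-0.02,0,0.04],"yaw": 0},{"delta_pos": [0,0,0],"yaw": 0}]'

```text
clock: 8.03
tcp_pos: [0.5254, 0.0771, 0.1076]
tool_rot: [2.17, 2.27, 0.002]
ft_force: [-7.1, -1.2, 18.9]
width: 0.0
finger_force: 8.4
```

```bash
cat > ang.py <<'E'
from h import *
O=np.array([.5233,.1044])
for n in('scene','side'):
    c=cam(n);P=toC(cloud(c),O).reshape(-1,3);hsv=cv2.cvtColor(c['img'],cv2.COLOR_RGB2HSV).reshape(-1,3).astype(int)
    m=(hsv[:,1]<60)&(hsv[:,2]>120)&(abs(P[:,0])<.035)&(P[:,2]>.07)&(P[:,2]<.14)&(P[:,1]<-.045)&(P[:,1]>-.09)
    L=P[m]
    print(n,m.sum(),'lug x',L[:,0].min().round(4),L[:,0].max().round(4))
    for y in np.arange(-.084,-.05,.006):
        q=L[abs(L[:,1]-y)<.003]
        if len(q)>3: print('  y%.3f z %s n%d'%(y,np.percentile(q[:,2],[10,50,90]).round(4),len(q)))
    k=(hsv[:,0]>18)&(hsv[:,0]<32)&(hsv[:,1]>140)&(P[:,2]>.05)&(abs(P[:,0])<.04)&(P[:,1]<-.02)&(P[:,1]>-.16)
    if k.any(): print(' knob',k.sum(),np.percentile(P[k],[1,50,99],axis=0).round(4).tolist())
E
python3 look.py; python3 ang.py
```

```text
t 8.0333 C [ 0.0009 -0.0273  0.1076] F [-7.1 -1.2 18.9]
scene 206 lug x -0.014 0.0329
  y-0.084 z [0.0716 0.0754 0.0779] n20
  y-0.078 z [0.0735 0.0791 0.0827] n34
  y-0.072 z [0.0736 0.0823 0.0853] n30
  y-0.066 z [0.0781 0.0848 0.0889] n33
  y-0.060 z [0.0778 0.0859 0.0874] n29
  y-0.054 z [0.0828 0.0857 0.0895] n33
 knob 45 [[-0.0059, -0.1481, 0.0775], [0.0026, -0.1386, 0.0886], [0.0084, -0.1283, 0.0951]]
side 194 lug x -0.0176 0.0309
  y-0.084 z [0.0716 0.0751 0.0789] n17
  y-0.078 z [0.0738 0.0783 0.0822] n34
  y-0.072 z [0.0762 0.0831 0.0858] n29
  y-0.066 z [0.0746 0.0868 0.0901] n36
  y-0.060 z [0.075  0.087  0.0897] n25
  y-0.054 z [0.0828 0.0873 0.09  ] n24
```

Call:
carry_out --series '[{"delta_pos": [0,0,-0.5],"yaw": 0},{"delta_pos": [0,0,-1],"yaw": 0},{"delta_pos": [-0.85,0,-1],"yaw": 0},{"delta_pos": [-1,0,0],"yaw": 0},{"delta_pos": [-1,0,0],"yaw": 0},{"delta_pos": [-1,0,0],"yaw": 0},{"delta_pos": [-1,0,0],"yaw": 0},{"delta_pos": [0,0,0],"yaw": 0}]' --jaw 21

```text
clock: 8.8
tcp_pos: [0.5308, -0.0727, 0.1788]
tool_rot: [2.174, 2.265, -0.003]
ft_force: [0.6, -0.3, -0.4]
width: 0.0213
finger_force: 0.0
```

```bash
python3 look.py; python3 ang.py; python3 - <<'E'
from h import *
c=cam('wrist','w3.png');P=toC(cloud(c),np.array([.5233,.1044])).reshape(-1,3);hsv=cv2.cvtColor(c['img'],cv2.COLOR_RGB2HSV).reshape(-1,3).astype(int)
m=(hsv[:,1]<60)&(hsv[:,2]>120)&(abs(P[:,0])<.035)&(P[:,2]>.07)&(P[:,2]<.11)&(P[:,1]<-.045)&(P[:,1]>-.095)
L=P[m];print(m.sum(),np.percentile(L,[1,50,99],axis=0).round(4))
E
```

```text
t 8.8 C [-0.0002 -0.1773  0.1788] F [ 0.6 -0.3 -0.4]
scene 215 lug x -0.0144 0.0327
  y-0.084 z [0.0804 0.0849 0.0871] n21
  y-0.078 z [0.0815 0.0877 0.0918] n36
  y-0.072 z [0.0812 0.0909 0.0944] n32
  y-0.066 z [0.0796 0.0931 0.0968] n39
  y-0.060 z [0.0913 0.0942 0.0965] n26
  y-0.054 z [0.0881 0.093  0.096 ] n30
 knob 45 [[-0.0066, -0.1477, 0.0776], [0.0034, -0.1382, 0.0885], [0.0084, -0.1289, 0.0959]]
side 196 lug x -0.0253 0.0301
  y-0.084 z [0.0816 0.0837 0.0881] n17
  y-0.078 z [0.0821 0.0881 0.0906] n33
  y-0.072 z [0.0823 0.0907 0.0947] n34
  y-0.066 z [0.0873 0.0943 0.0981] n33
  y-0.060 z [0.0859 0.0957 0.0981] n25
  y-0.054 z [0.0898 0.0942 0.0965] n23
3544 [[-0.0129 -0.0833  0.081 ]
 [ 0.0103 -0.0628  0.094 ]
 [ 0.0305 -0.0453  0.0973]]
```

View pics/w3.png

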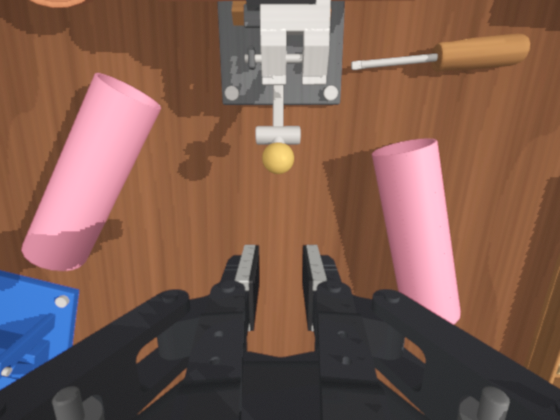

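The wrist picture shows the closed lug at (295,55) with its slot at column 294. The bolt's shank and cross-head are at column 278 and the knob at (278,158), so the bolt must go towards +x.

```bash
cat > kn.py <<'E'
from h import *
O=np.array([.5233,.1044])
c=cam('wrist');P=toC(cloud(c),O).reshape(-1,3);hsv=cv2.cvtColor(c['img'],cv2.COLOR_RGB2HSV).reshape(-1,3).astype(int)
k=(hsv[:,0]>18)&(hsv[:,0]<32)&(hsv[:,1]>120)&(P[:,2]>.05)&(abs(P[:,0])<.04)&(P[:,1]<-.02)&(P[:,1]>-.17)
K=P[k]
from scipy.optimize import least_squares
print('knob',len(K),least_squares(lambda p:np.linalg.norm(K-p,axis=1)-.012,[K[:,0].mean(),K[:,1].mean(),K[:,2].max()-.012],loss='soft_l1',f_scale=.001).x.round(4))
m=(hsv[:,1]<60)&(P[:,2]>.04)&(P[:,2]<.11)&(abs(P[:,0])<.04)&(P[:,1]<-.09)&(P[:,1]>-.13)
if m.sum()>20: print('head',np.percentile(P[m],[1,50,99],axis=0).round(4).tolist())
E
python3 kn.py
```

```text
knob 745 [-0.0022 -0.1333  0.0998]
head [[-0.0192, -0.1255, 0.0493], [-0.0025, -0.1162, 0.0732], [0.0139, -0.0912, 0.0779]]
```

Call:
carry_out --series '[{"delta_pos": [0,-0.08,1],"yaw": 0},{"delta_pos": [0,0,1],"yaw": 0},{"delta_pos": [0,0,1],"yaw": 0},{"delta_pos": [0,0,0.56],"yaw": 0},{"delta_pos": [0.3,0,0],"yaw": 0},{"delta_pos": [0.3,0,0],"yaw": 0},{"delta_pos": [0.1,0,0],"yaw": 0}]'

```text
clock: 9.58
tcp_pos: [0.5279, -0.0456, 0.0733]
tool_rot: [2.168, 2.272, 0.001]
ft_force: [-0.3, -2.1, 0.5]
width: 0.0208
finger_force: 1.2
```

Call:
carry_out --series '[{"delta_pos": [0.1,0,0],"yaw": 0},{"delta_pos": [0.1,0,0],"yaw": 0}]'

```text
clock: 9.75
tcp_pos: [0.5293, -0.0426, 0.0751]
tool_rot: [2.163, 2.269, 0.0]
ft_force: [-0.0, -7.9, 4.7]
width: 0.0213
finger_force: 4.8
```

```bash
python3 look.py; python3 ang.py|grep knob; python3 kn.py
```

```text
t 9.75 C [-0.0004 -0.1471  0.0751] F [-0.  -7.9  4.7]
knob 2133 [-0.0008 -0.1256  0.1023]
head [[-0.0171, -0.1229, 0.0516], [-0.0009, -0.1133, 0.076], [0.0157, -0.0908, 0.0807]]
```

Call:
carry_out --series '[{"delta_pos": [0.05,0,-0.14],"yaw": 0},{"delta_pos": [0.1,0.09,-0.12],"yaw": 0},{"delta_pos": [0.1,0.09,-0.12],"yaw": 0},{"delta_pos": [0.1,0.09,-0.1],"yaw": 0},{"delta_pos": [0.08,0.09,-0.06],"yaw": 0}]'

```text
clock: 10.32
tcp_pos: [0.5377, -0.0276, 0.0892]
tool_rot: [2.17, 2.271, 0.0]
ft_force: [-1.3, -3.5, 1.6]
width: 0.0212
finger_force: 3.6
```

```bash
python3 look.py; python3 kn.py; python3 - <<'E'
from h import *
cam('wrist','w4.png')
E
```

```text
t 10.3167 C [ 0.0086 -0.1325  0.0892] F [-1.3 -3.5  1.6]
knob 2108 [ 0.0083 -0.1113  0.1153]
head [[-0.014, -0.1266, 0.0679], [0.0083, -0.1048, 0.0876], [0.0311, -0.0909, 0.1096]]
```

View pics/w4.png

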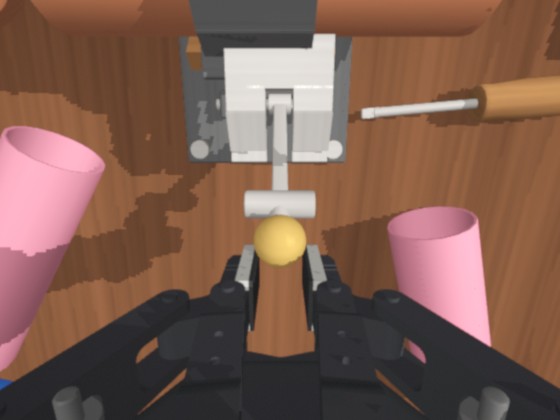

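The wrist picture shows the shank (column 280) lined up with the slot and the knob nested between the fingertips at (279,240). I push on along the arc.

Call:
carry_out --series '[{"delta_pos": [0.12,0,-0.08],"yaw": 0},{"delta_pos": [0.12,0,-0.07],"yaw": 0},{"delta_pos": [0.12,0,-0.07],"yaw": 0},{"delta_pos": [0.12,0,-0.06],"yaw": 0},{"delta_pos": [0.12,0,-0.06],"yaw": 0},{"delta_pos": [0.12,0,-0.05],"yaw": 0}]'

```text
clock: 10.92
tcp_pos: [0.5369, -0.0062, 0.1011]
tool_rot: [2.17, 2.27, 0.001]
ft_force: [0.6, -3.4, 3.8]
width: 0.021
finger_force: 4.6
```

Call:
carry_out --series '[{"delta_pos": [0.1,0,-0.04],"yaw": 0},{"delta_pos": [0.1,0,-0.03],"yaw": 0},{"delta_pos": [0,0,0],"yaw": 0}]'

```text
clock: 11.17
tcp_pos: [0.5366, 0.0002, 0.103]
tool_rot: [2.17, 2.271, 0.002]
ft_force: [2.0, -3.0, 6.4]
width: 0.0211
finger_force: 4.6
```

```bash
python3 look.py; python3 kn.py
```

```text
t 11.1667 C [ 0.0087 -0.1047  0.103 ] F [ 2.  -3.   6.4]
knob 2052 [ 0.0093 -0.0836  0.1299]
head [[-0.0084, -0.0946, 0.0943], [-0.0042, -0.094, 0.1088], [0.0252, -0.0901, 0.1099]]
```

Call:
carry_out --series '[{"delta_pos": [0.1,0,-0.08],"yaw": 0},{"delta_pos": [0.1,0,-0.04],"yaw": 0},{"delta_pos": [0.1,0,-0.03],"yaw": 0},{"delta_pos": [0.1,0,-0.02],"yaw": 0}]'

```text
clock: 11.55
tcp_pos: [0.535, 0.0109, 0.1069]
tool_rot: [2.17, 2.271, -0.003]
ft_force: [1.7, -7.7, 1.5]
width: 0.0209
finger_force: 6.3
```

Call:
carry_out --series '[{"delta_pos": [0.1,0,-0.02],"yaw": 0},{"delta_pos": [0.1,0,-0.02],"yaw": 0},{"delta_pos": [0.1,0,-0.02],"yaw": 0}]'

```text
clock: 11.8
tcp_pos: [0.5347, 0.0187, 0.1087]
tool_rot: [2.168, 2.27, -0.006]
ft_force: [0.8, -10.4, 0.3]
width: 0.0212
finger_force: 9.4
```

Call:
carry_out --series '[{"delta_pos": [0.1,0,-0.01],"yaw": 0},{"delta_pos": [0.08,0,-0.01],"yaw": 0},{"delta_pos": [0,0,0],"yaw": 0}]'

```text
clock: 12.05
tcp_pos: [0.5344, 0.0261, 0.1095]
tool_rot: [-2.171, -2.27, 0.001]
ft_force: [0.6, -1.7, 2.3]
width: 0.0212
finger_force: 5.8
```

Call:
carry_out --series '[{"delta_pos": [0.08,0,0],"yaw": 0},{"delta_pos": [0.08,0,0],"yaw": 0},{"delta_pos": [0,0,0],"yaw": 0}]'

```text
clock: 12.3
tcp_pos: [0.5342, 0.032, 0.1096]
tool_rot: [-2.17, -2.27, -0.001]
ft_force: [0.6, 0.1, 3.0]
width: 0.0212
finger_force: 3.3
```

```bash
python3 look.py; python3 kn.py
```

```text
t 12.3 C [ 0.0077 -0.0728  0.1096] F [0.6 0.1 3. ]
knob 1431 [ 0.0079 -0.0583  0.1183]
```

Call:
carry_out --series '[{"delta_pos": [0.08,0,0],"yaw": 0},{"delta_pos": [0.06,0,0],"yaw": 0},{"delta_pos": [0,0,0],"yaw": 0}]'

```text
clock: 12.6
tcp_pos: [0.5342, 0.034, 0.1097]
tool_rot: [2.169, 2.271, -0.004]
ft_force: [0.1, -4.8, 2.6]
width: 0.0211
finger_force: 4.2
```

```bash
python3 look.py
```

```text
t 12.6 C [ 0.0079 -0.0708  0.1097] F [ 0.1 -4.8  2.6]
```

Call:
carry_out --series '[{"delta_pos": [0.07,0,0],"yaw": 0},{"delta_pos": [0,0,0],"yaw": 0},{"delta_pos": [0,0,0],"yaw": 0}]'

```text
clock: 12.85
tcp_pos: [0.5342, 0.0346, 0.1097]
tool_rot: [2.167, 2.27, -0.006]
ft_force: [0.6, -9.9, 2.0]
width: 0.0208
finger_force: 6.8
```

Call:
carry_out --series '[{"delta_pos": [-0.4,0,0],"yaw": 0},{"delta_pos": [-1,0,0],"yaw": 0},{"delta_pos": [-0.5,0,-0.5],"yaw": 0},{"delta_pos": [0,0,-1],"yaw": 0},{"delta_pos": [0,0,-1],"yaw": 0},{"delta_pos": [0,0,-1],"yaw": 0},{"delta_pos": [0,0,0],"yaw": 0}]'

```text
clock: 13.43
tcp_pos: [0.5405, -0.0202, 0.2213]
tool_rot: [2.166, 2.265, 0.011]
ft_force: [1.5, 0.9, 1.1]
width: 0.0211
finger_force: 0.0
```

```bash
python3 look.py a3.png; python3 ang.py; python3 kn.py;python3 - <<'E'
from h import *
c=cam('side');a=cv2.resize(c['img'][130:230,190:330],(800,571),interpolation=cv2.INTER_CUBIC)
cv2.imwrite('pics/a4.png',a[:,:,::-1])
E
```

```text
t 13.4333 C [ 0.0117 -0.1253  0.2213] F [1.5 0.9 1.1]
scene 194 lug x -0.0143 0.0323
  y-0.084 z [0.0744 0.0789 0.0823] n24
  y-0.078 z [0.0772 0.0826 0.0877] n38
  y-0.072 z [0.0796 0.0871 0.0904] n32
  y-0.066 z [0.0779 0.0902 0.1005] n46
  y-0.060 z [0.0873 0.0977 0.1049] n22
  y-0.054 z [0.0872 0.0933 0.1033] n18
 knob 49 [[-0.005, -0.0692, 0.0931], [0.0127, -0.06, 0.1252], [0.0186, -0.0372, 0.1302]]
side 203 lug x -0.0243 0.0313
  y-0.084 z [0.0766 0.0794 0.0837] n19
  y-0.078 z [0.0791 0.0831 0.0885] n29
  y-0.072 z [0.078  0.0873 0.0902] n35
  y-0.066 z [0.0842 0.0902 0.0979] n34
  y-0.060 z [0.0841 0.0981 0.1053] n60
  y-0.054 z [0.0886 0.0978 0.1059] n18
knob 623 [ 0.0082 -0.0565  0.1184]
```

View pics/a3.png

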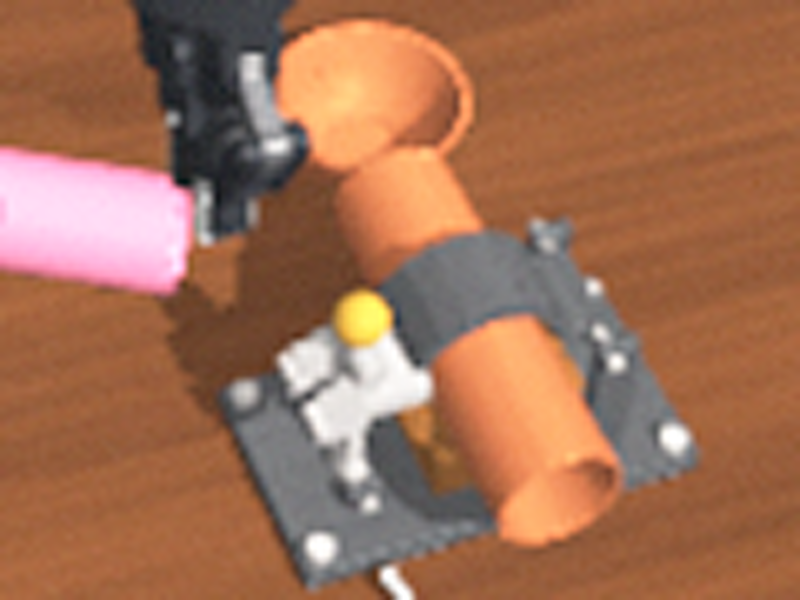

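View pics/a4.png

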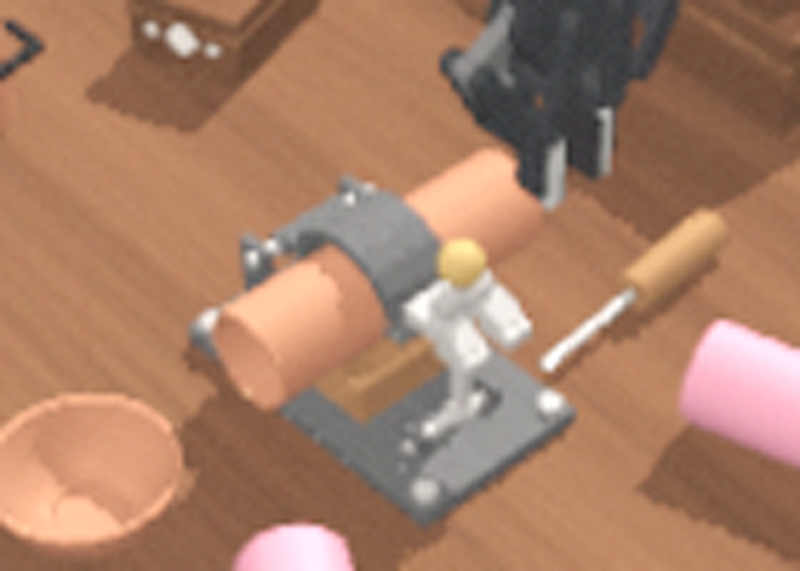

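Both pictures show the bolt upright in the slot, with the knob at (363,318) and (462,260), the strap closed over the tube and the arm clear. The knob measures y -0.0565, z 0.118, which matches a bolt angle of about 0, and the lug has come down by about 5 mm. I hand in the job.

```bash
python3 -c "
from plant import manip
print(manip.close_job())"
```

```text
the job is handed in; nothing more can be done
None
```

The tube is clamped: the strap is down, the bolt's head is seated in the slot (knob measured within about 1 mm of its upright position), the arm is clear, and the job was handed in at about 13.5 s; no verdict came back.

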